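# Hang the spares pail on the spring scale

### The job

Weigh the little metal pail of brass spares: while it still stands on the worktop, swing its flat-lying wire bail up until it stands upright, then lift the pail by the bail's roller grip and hang the bail in the two-pronged hook of the spring scale. Load the hook slowly and go on lowering until the scale, and no longer your hand, carries the pail's weight before you let go, so that the hook never jerks or bounces up or down and is never forced. Keep the pail level, and leave the other things on the bench where they are.

Things in the scene. Friction and masses are not known exactly. Their poses are not given: they have to be found in the camera images.
- pail: round metal pail with brass spares fixed inside, 110 mm across the rim, 92 mm at the foot, 70 mm tall, loose on the worktop; origin under its foot, z up. Its mass is unknown and differs each time, under 1 kg. Its bail lies flat to the pail's own +x side at the start
- bail (a joint): swing angle of the bail (rad): 0 = lying flat (level, to the pail's +x side), 1.57 = upright over the pail. Turns freely with slight friction about the line between the two ears; if let go it falls back
- pail_hinge (a point): point on the pail's axis half-way between the two ears, on the line about which the bail swings (the pail's y direction), 62 mm above the foot
- bail_bar (a point): centre of the bail's cross bar, 100 mm from the hinge line; y along the bar, x away from the hinge line. 6 mm wire, straight for 112 mm along y. Lying flat it is 45 mm clear of the rim and 62 mm above the worktop
- stand: fixed grey spring scale stand with its hook; origin on the worktop straight below the hook's seat, x from the seat towards the post. Post 34 x 44 mm, centred 145 mm along +x, 317 mm tall with its cap, on a 12 mm thick foot plate spanning x = 80 to 210 mm, y = -60 to 90 mm
- seat (a point): where the centre of the bail's cross bar lies when seated in the hook: half-way between the two prongs, 275 mm above the worktop at no load; moves down with the hook. x points along the prongs towards the post, y from prong to prong; the hung bar lies along y, either way round
- hook (a joint): how far the hook is pulled down (m): 0 = unloaded, 0.10 = end stop. Spring of 120 N/m with about 0.3 N preload, lightly damped: how far it settles depends on the pail's mass. It follows the hand while the bail is held; let go with part of the load still on the hand, or while pressing, and it springs down or up
- roller_mid (a point): centre of the black roller grip on the middle of the bar (same point as bail_bar): 12 mm diameter, 56 mm long. It turns freely on the wire, so it can be gripped firmly from above while the bail swings
- prong_tip (a point): front tip of the prong on the seat's +y side. The prongs are parallel 8 mm rods at y = +42 and -42 mm from the seat, so fingers at the bar's middle pass between them. Each has a V seat open at the top: tip 23 mm above the seat point at x = -28 mm, back 10 mm above it from x = +20 mm on; a cross rod joins them at x = 95 mm
- eyepiece: matte black eyepiece tube standing upright, 34 mm across, 62 mm tall; origin under its centre; a bystander, to be left alone
- diffuser: frosted glass diffuser disc lying flat, 42 mm across, 5 mm thick; origin under its centre; a bystander, to be left alone
- slide_holder: chrome slide holder lying flat, 80 x 34 x 14 mm; origin under its centre; a bystander, to be left alone
- bulb_puller: green rubber lamp bulb puller standing upright, 32 mm across, 65 mm tall; origin under its centre; a bystander, to be left alone
- screwdriver: 150 mm screwdriver lying on the worktop; a bystander, to be left alone
- jar: small amber jar, 50 mm across, 55 mm tall; origin under its centre; a bystander, to be left alone
- tray: low grey plastic tray, 130 x 100 x 20 mm; origin under its centre; a bystander, to be left alone
There are look-alikes about, which are no part of the job. Of the things that look like the pail, the largest one is meant.

How it is judged:
By the outcome, as a careful person would: the job done as asked, in the order asked, and still so for the second after the job is handed in, with the robot touching nothing.
It also fails if it takes over 72 s, if anything falls off the work surface, if the arm or the gripper's body presses on something with over 40 N, if the wrist force passes 120 N, or if a joint passes its speed limit or range.

### The arm

A 6-joint arm with a two-finger parallel gripper is mounted at the origin on the work surface. World frame = base frame: x ahead of the robot, y to its left, z up, the work surface at z = 0. Lengths are in mm, angles in rad, forces in N, time in s.
With the tool pointing down it reaches from about 350 to 975 mm from the base axis. Payload 7.1 kg.
Tool frame: the origin (TCP) lies on the front face of the gripper's body, between the roots of the fingers; the fingertips stand 80 mm ahead of it and the grasp point (between the pads) lies 61 mm ahead of it (env.tips_ahead is the distance from the TCP to the fingertips, in mm); z points along the fingers, y is the direction in which the jaws open and shut (so a half turn about z gives the same grasp; the last joint's range is limited). The gripper opens to 88 mm and grips with 3 to 60 N. Pads are 20 mm wide; open, the fingers measure 115 mm over their backs; the gripper's body (75 mm by 178 mm) begins 61 mm behind the grasp point.
Start: joints at [1.3, 0.423, 1.63, -0, 1.089, -0.019], TCP at [155.686, 605.283, 302.675] pointing down, gripper open.
Joint ranges: [-3, 3], [-0.9, 2.11], [0.09, 2.58], [-1.31, 4.45], [0.11, 2.69], [-2.54, 2.54]. Speed limits (rad/s): [2.39, 2.39, 3.01, 3.14, 3.14, 3.14].

### API

Orientations are given as a unit quaternion [x, y, z, w].
In Python, from station import env, set_gripper, viewer, workorder gives the robot as it stands. Calls block until the motion is done:
- env.reach(position, orientation): joint-space move of the TCP to a pose.
- env.move_l(position, rot=None, rate=150, f_stop=None): straight line of the TCP; rot=None keeps the orientation; rate is the mean speed in mm/s. With f_stop (N) it stops when the force on the tool has changed by that much, and returns True; else False.
- env.move_joints(angles): joint-space move.
- set_gripper(opening): finger opening in mm; the grip force is fixed at half the most; returns when the fingers have stopped.
- env.hold(seconds).
- env.ik(position, orientation): joint angles nearest the present ones, or None.
- env.read_state(): the state.
- viewer.camera(name): name is "scene" or "top"; returns the picture (480x640x3 uint8, blue, green, red); there is no depth.
- viewer.camera_params(name): a dict with "fx", "fy", "cx", "cy" (pixels), "dist" ([k1, k2, p1, p2, k3] as OpenCV has them; the pictures are not rectified), "pose" (4x4, takes a point from camera to world coordinates). Camera axes: x right, y up, looking along -z (the intrinsics and any distortion apply to the point x, -y, -z); pixel columns grow to the right and rows downward; lengths in mm; the calibration is good to about 2 mm. A picture is of the moment at which its call begins. camera_params takes no time and is no camera call.
A pose or a line that the arm cannot do raises env.IKError and nothing moves.
- workorder.sign_off(): hands the job in, once; it reports no verdict.
The state is a dict: "time_s": time; "qpos": joint angles; "dq": joint speeds; "tau": joint torques, N m; "tool_pos": TCP position; "orientation": TCP orientation; "force": force on the tool from outside, world axes, zero at the start; "wrist_torque": the same for the moment, N m; "width": finger opening in mm.
Only numpy, scipy, OpenCV 4.12 (cv2) and the standard library are available. Lean on these libraries where they do the work, as an engineer would, in place of code of your own. Each camera call takes 0.05 s, during which the arm holds its last target.

## Working session

There is one attempt and no reset: what is moved stays moved. The work goes in short steps, each a Python script; the robot and the scene stay as the last script left them, time stands still between calls to the robot, and variables do not carry over. Pictures are saved under pics/ and viewed, and the job is handed in when it is done.

```bash
ls; mkdir -p pics; python3 - <<'E'
from station import env, viewer
import cv2
for n in("scene","top"):
    cv2.imwrite(f"pics/{n}0.png",viewer.camera(n)); p=viewer.camera_params(n); print(n,{k:(v if k!='pose' else [[round(float(x),3) for x in r] for r in v]) for k,v in p.items()})
s=env.read_state(); print(s['time_s'],s['force'],s['tool_pos'],s['orientation'],s['width'])
E
```

```text
pics
scene {'fx': 496.1368906628696, 'fy': 496.1368906628696, 'cx': 324.7414681141332, 'cy': 239.54749259752532, 'dist': array([-0.00040637,  0.        ,  0.        ,  0.        ,  0.        ]), 'pose': [[0.212, -0.604, 0.768, 1414.385], [0.977, 0.134, -0.164, -193.315], [-0.004, 0.786, 0.618, 909.32], [0.0, 0.0, 0.0, 1.0]]}
top {'fx': 522.7761865367245, 'fy': 522.7761865367245, 'cx': 313.47500597820385, 'cy': 244.31928196438315, 'dist': array([0.04504211, 0.        , 0.        , 0.        , 0.        ]), 'pose': [[0.026, 0.987, -0.158, 321.178], [-1.0, 0.027, 0.002, 0.473], [0.006, 0.158, 0.987, 1301.001], [0.0, 0.0, 0.0, 1.0]]}
0.1 [ 0.31138559 -0.5056069   0.9273681 ] [155.5870235  604.94246666 302.00911815] [ 1.25557577e-01  9.92086114e-01 -6.53042915e-04 -1.04995216e-04] 87.7461769274609
```

View pics/scene0.png

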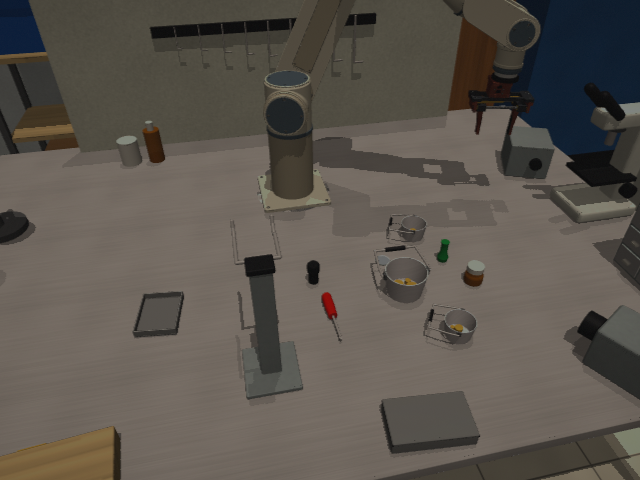

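View pics/top0.png

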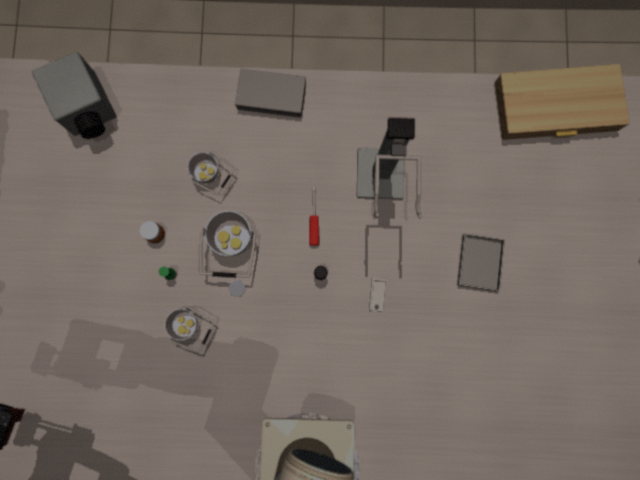

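Pail candidates in the top view: large pail at (230,238), small pail at (205,170) and small pail at (184,325). The largest, (230,238), is the one meant. Its bail's black roller is at (224,275). The stand's prongs are at about (375–420, 155–215), with their shadow near (383,250).

```bash
cat > h.py <<'E'
import numpy as np, cv2
from station import env, viewer, set_gripper
def ray(n,px):
    p=viewer.camera_params(n); K=np.array([[p['fx'],0,p['cx']],[0,p['fy'],p['cy']],[0,0,1]])
    u=cv2.undistortPoints(np.array([[px]],float),K,np.array(p['dist']))[0,0]
    T=np.array(p['pose']); d=T[:3,:3]@np.array([u[0],-u[1],-1.]); return T[:3,3],d/np.linalg.norm(d)
def plane(n,px,z):
    o,d=ray(n,px); return o+d*(z-o[2])/d[2]
def tri(a,b):  # a: scene px, b: top px
    o1,d1=ray("scene",a);o2,d2=ray("top",b)
    A=np.stack([d1,-d2],1);t=np.linalg.lstsq(A,o2-o1,rcond=None)[0]
    p,q=o1+d1*t[0],o2+d2*t[1];return (p+q)/2,np.linalg.norm(p-q)
def proj(n,P):
    p=viewer.camera_params(n);T=np.array(p['pose']);c=T[:3,:3].T@(np.array(P,float)-T[:3,3])
    K=np.array([[p['fx'],0,p['cx']],[0,p['fy'],p['cy']],[0,0,1]])
    return cv2.projectPoints(np.array([[c[0],-c[1],-c[2]]]),np.zeros(3),np.zeros(3),K,np.array(p['dist']))[0][0,0]
def crop(img,x0,y0,x1,y1,k,name):
    cv2.imwrite(name,cv2.resize(img[y0:y1,x0:x1],None,fx=k,fy=k,interpolation=cv2.INTER_CUBIC))
E
python3 - <<'E'
from h import *
s=cv2.imread("pics/scene0.png");t=cv2.imread("pics/top0.png")
crop(t,190,200,270,300,6,"pics/tp.png");crop(t,350,110,440,230,5,"pics/th.png")
crop(s,365,235,445,305,8,"pics/sp.png");crop(s,220,205,320,400,3,"pics/sh.png")
E
```

```text
(no output)
```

View pics/tp.png

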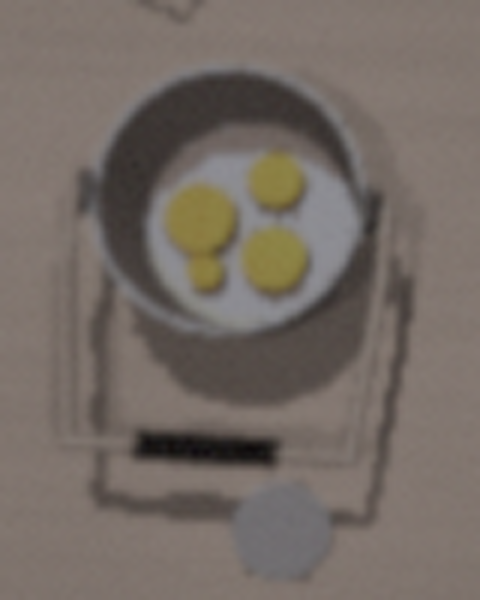

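View pics/th.png

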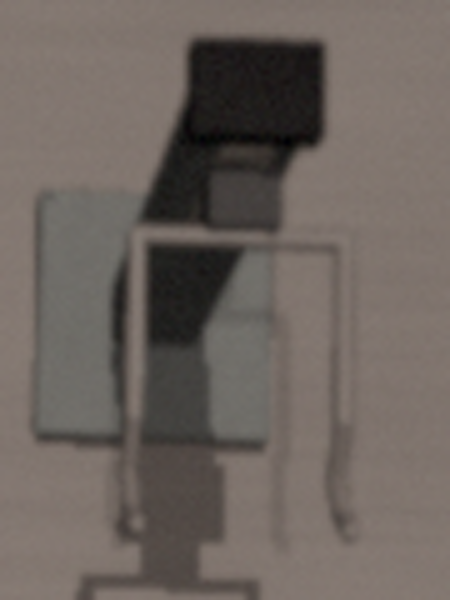

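View pics/sp.png

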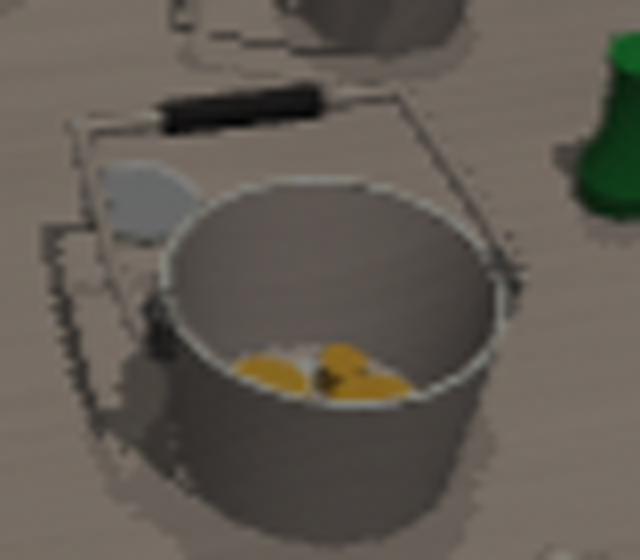

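View pics/sh.png

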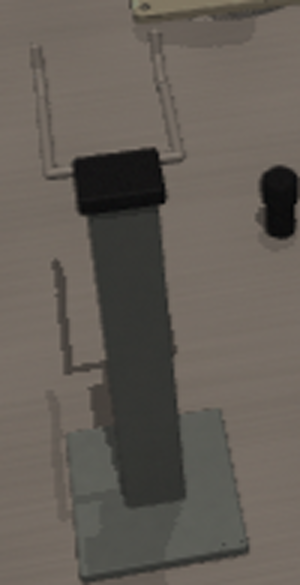

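The crops confirm the choice: the large pail has brass discs inside, a rim about 46 px across and a black roller centred at about (224,275). The prong tips are at about (376,214) and (419,215) in the top view, and at about (232,220) and (272,217) in the scene view.

```bash
python3 - <<'E'
from h import *
np.set_printoptions(precision=1,suppress=True)
s=cv2.imread("pics/scene0.png");t=cv2.imread("pics/top0.png")
C={}
for n,im,(x0,y0,x1,y1) in(("top",t,(205,266,245,281)),("scene",s,(383,243,408,254))):
    m=(im[y0:y1,x0:x1].max(2)<55).astype(np.uint8)
    c=max(cv2.findContours(m,0,cv2.CHAIN_APPROX_NONE)[0],key=len)
    ys,xs=np.nonzero(cv2.drawContours(np.zeros_like(m),[c],-1,1,-1))
    P=np.stack([xs+x0,ys+y0],1).astype(float);c0=P.mean(0);d=np.linalg.svd(P-c0)[2][0];pr=(P-c0)@d
    e=[c0+d*(pr.min()-.5),c0+d*(pr.max()+.5)];C[n]=c0
    W=[plane(n,q,62) for q in e]
    print(n,len(P),c0,plane(n,c0,62),W,np.linalg.norm(W[0]-W[1]))
print("roller tri",tri(C["scene"],C["top"]))
f=lambda x,y,k,x0,y0:(x0+(x+.5)/k-.5,y0+(y+.5)/k-.5)
ft=lambda x,y:f(x,y,6,190,200)
# rim in top: fit on outline points read from the crop
R=np.array([plane("top",ft(*q),70) for q in [(236,67),(97,200),(362,185),(215,333),(135,108),(330,105),(125,290)]])
A=np.c_[2*R[:,:2],np.ones(len(R))];x=np.linalg.lstsq(A,(R[:,:2]**2).sum(1),rcond=None)[0]
print("rim",x[:2],"r",np.sqrt(x[2]+x[0]**2+x[1]**2))
print("ears",plane("top",ft(85,190),62),plane("top",ft(372,212),62))
fh=lambda x,y:f(x,y,5,350,110); fs=lambda x,y:f(x,y,3,220,205)
print("tips z298",plane("top",fh(132,524),298),plane("top",fh(347,527),298))
print("tip tri",tri(fs(36,46),fh(132,524)),tri(fs(155,34),fh(347,527)))
print("tip tri swapped?",tri(fs(155,34),fh(132,524))[1])
print("corners z285",plane("top",fh(133,237),285),plane("top",fh(350,237),285))
print("corner tri",tri(fs(48,172),fh(350,237)),tri(fs(180,156),fh(133,237)))
E
```

```text
top 78 [223.9 274.3] [441.2 209.   62. ] [array([441.9, 236.2,  62. ]), array([440.5, 181.7,  62. ])] 54.50440457480914
scene 79 [394.7 248.3] [439.9 207.9  62. ] [array([440.9, 237.8,  62. ]), array([438.9, 178.9,  62. ])] 58.952246628252084
roller tri (array([440.9, 208.2,  62.9]), np.float64(1.3805344232892267))
rim [540.1 203.4] r 53.70903716153554
ears [543.7 262.8  62. ] [537.9 147.8  62. ]
tips z298 [ 544.1 -122.1  298. ] [ 545.2 -206.2  298. ]
tip tri (array([ 544.5, -165.7,  289.6]), np.float64(84.75351295281473)) (array([ 549.1, -163.8,  308.3]), np.float64(80.38624595132235))
tip tri swapped? 1.3280802659463766
corners z285 [ 665.4 -123.1  285. ] [ 667.7 -210.5  285. ]
corner tri (array([ 668.1, -210.3,  283.9]), np.float64(0.885856162938489)) (array([ 666.9, -124. ,  280.5]), np.float64(0.6923901506725268))
```

```bash
cat >> h.py <<'E'
def down(a): return np.array([-np.sin(a/2),np.cos(a/2),0,0])
PH=np.array([540.5,204.8]); D=-0.037; DX=np.array([-np.cos(D),-np.sin(D)])
SEAT=np.array([572.8,-164.3,275.])
E
python3 - <<'E'
from h import *
f=lambda x,y,k,x0,y0:(x0+(x+.5)/k-.5,y0+(y+.5)/k-.5)
fh=lambda x,y:f(x,y,5,350,110); fs=lambda x,y:f(x,y,3,220,205)
print("tip tri",tri(fs(155,34),fh(132,524)),tri(fs(36,46),fh(347,527)))
for a in(-np.pi/2,np.pi/2):
    for p in([441,208.5,123],[540,205,225],[490,-164,386],[572,-164,336]): print(a,env.ik(p,down(a+D)))
E
```

```text
tip tri (array([ 545.02843026, -123.3000088 ,  293.56697545]), np.float64(1.3280802659463766)) (array([ 545.4596418 , -207.13919774,  296.52496273]), np.float64(1.203816460994405))
-1.5707963267948966 [ 4.17245470e-01  5.26973656e-01  2.02667253e+00 -4.44089210e-16
  5.87946466e-01  4.54245470e-01]
-1.5707963267948966 [ 3.42219482e-01  4.54920347e-01  1.79108500e+00 -4.44089210e-16
  8.95587307e-01  3.79219482e-01]
-1.5707963267948966 [-3.46006615e-01  1.69501157e-01  1.78118936e+00 -4.44089210e-16
  1.19090214e+00 -3.09006615e-01]
-1.5707963267948966 [-2.99222800e-01  3.43178190e-01  1.66851895e+00 -4.44089210e-16
  1.12989552e+00 -2.62222800e-01]
1.5707963267948966 None
1.5707963267948966 None
1.5707963267948966 None
1.5707963267948966 None
```

```bash
python3 - <<'E'
from h import *
np.set_printoptions(precision=2,suppress=True)
B=PH+100*DX; print(B)
B=(B+np.array([441,208.5]))/2
env.reach([*B,240],down(-np.pi/2+D)); set_gripper(40)
print(env.read_state()['time_s'],env.read_state()['force'])
print(env.move_l([*B,123],rate=70,f_stop=6))
s=env.read_state();print(s['time_s'],s['tool_pos'],s['force'],s['width'])
cv2.imwrite("pics/s1.png",viewer.camera("scene"));t=viewer.camera("top");cv2.imwrite("pics/t1.png",t)
crop(cv2.imread("pics/s1.png"),340,180,460,310,5,"pics/s1c.png")
E
```

```text
[440.57 208.5 ]
2.7667 [-0.48  0.57  0.19]
False
4.5917 [440.98 208.56 123.32] [-0.46 -0.05 -0.84] 40.09645082494435
```

View pics/s1c.png

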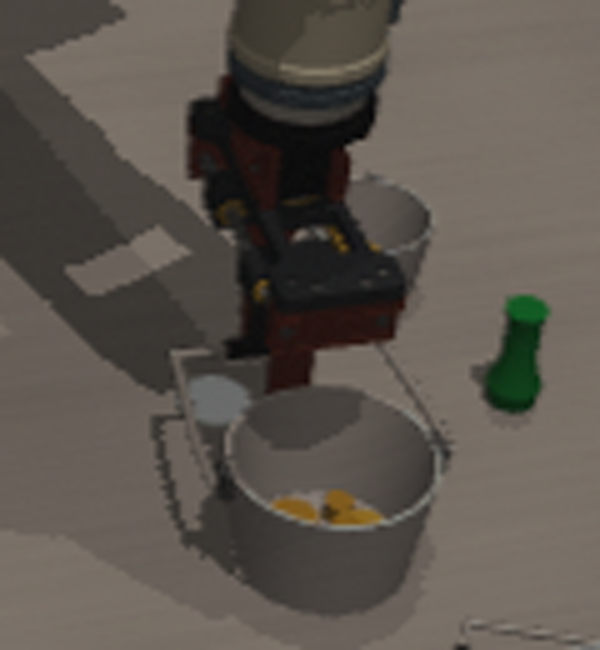

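The gripper straddles the roller at crop position (290,360), clear of the rim. Next I close it and swing the bail up along its arc.

```bash
python3 - <<'E'
from h import *
np.set_printoptions(precision=2,suppress=True)
set_gripper(0); s=env.read_state();p=s['tool_pos'];print(s['time_s'],p,s['force'],s['width'])
q=np.array([441.0,208.5,123.3])
for th in np.linspace(0,np.pi/2,10)[1:]:
    c=q.copy(); c[:2]-=DX*100*(1-np.cos(th)); c[2]+=100*np.sin(th)
    r=env.move_l(c,rate=60,f_stop=12); s=env.read_state();print(round(th,2),r,s['time_s'],s['tool_pos'],s['force'])
    if r: break
cv2.imwrite("pics/s2.png",viewer.camera("scene"));cv2.imwrite("pics/t2.png",viewer.camera("top"))
crop(cv2.imread("pics/s2.png"),340,150,460,310,5,"pics/s2c.png");crop(cv2.imread("pics/t2.png"),170,190,300,310,5,"pics/t2c.png")
E
```

```text
5.2583 [440.81 208.49 123.01] [-0.95 -0.11 -0.07] 10.70356441692453
0.17 False 5.7 [442.79 208.57 141.25] [ 0.12  0.29 -0.4 ]
0.35 False 6.1417 [447.39 208.38 157.94] [ 0.24  0.1  -0.6 ]
0.52 False 6.5833 [454.73 208.09 173.68] [ 0.02  0.99 -0.24]
0.7 False 7.025 [464.74 207.72 187.91] [-0.76  0.32 -0.28]
0.87 False 7.4667 [477.07 207.22 200.2 ] [-1.26  1.69 -0.19]
1.05 False 7.9083 [491.39 206.68 210.17] [-0.76  1.39  0.72]
1.22 False 8.35 [507.28 206.1  217.56] [-0.99  0.93  4.34]
1.4 False 8.7917 [523.65 205.47 221.84] [0.09 1.56 3.76]
1.57 False 9.2333 [540.77 204.76 223.02] [0.25 1.55 1.06]
```

View pics/s2c.png

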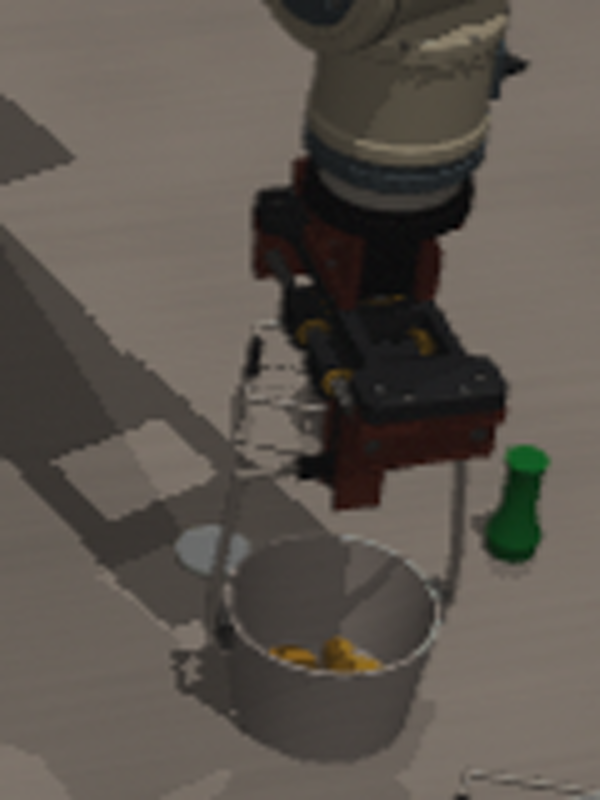

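View pics/t2c.png

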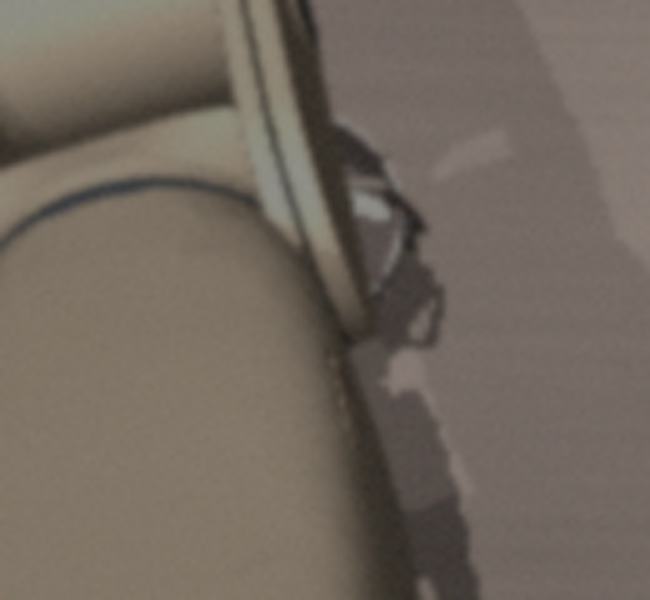

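The bail stands upright over the pail, with the rim level and the pail still on the worktop. Next I lift slowly.

```bash
cat >> h.py <<'E'
def fz(n=10):
    F=[]
    for _ in range(n): env.hold(0.03); F.append(env.read_state()['force'])
    return np.mean(F,0),np.std(F,0)
E
python3 - <<'E'
from h import *
np.set_printoptions(precision=2,suppress=True)
print(fz()); p=np.array([540.6,204.8,223.])
for z in(8,20):
    env.move_l(p+[0,0,z],rate=15); print(z,fz(5),env.read_state()['time_s'])
cv2.imwrite("pics/s3.png",viewer.camera("scene"))
crop(cv2.imread("pics/s3.png"),340,150,460,310,5,"pics/s3c.png")
env.move_l(p+[0,0,165],rate=60); print(fz(5),env.read_state()['time_s'])
E
```

```text
(array([ 0.06,  0.64, -0.38]), array([0.35, 0.48, 0.58]))
8 (array([ 0.39,  0.17, -2.25]), array([0.43, 0.39, 0.4 ])) 10.5
20 (array([-0.42, -0.38, -2.51]), array([0.4 , 0.44, 0.45])) 11.6167
(array([ 0.14, -0.06, -2.54]), array([0.64, 0.54, 0.4 ])) 14.4
```

View pics/s3c.png

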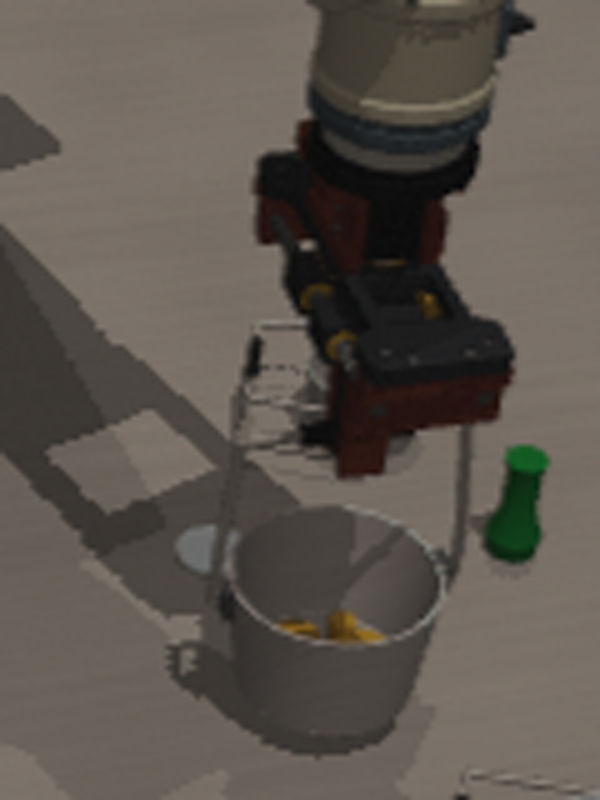

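The pail hangs level with its shadow detached from the foot, and weighs about 2.4 N. The hook should settle about 17 mm down. Next I carry it to just in front of the prongs.

```bash
python3 - <<'E'
from h import *
np.set_printoptions(precision=2,suppress=True)
env.move_l([480,-164.5,388],rot=down(-np.pi/2-0.005),rate=90)
env.hold(1.0);print(fz(10),env.read_state()['time_s'],env.read_state()['tool_pos'])
cv2.imwrite("pics/s4.png",viewer.camera("scene"));cv2.imwrite("pics/t4.png",viewer.camera("top"))
crop(cv2.imread("pics/s4.png"),180,90,330,340,3,"pics/s4c.png");crop(cv2.imread("pics/t4.png"),340,100,460,300,3,"pics/t4c.png")
E
```

```text
(array([-0.15,  0.14, -2.17]), array([0.42, 0.48, 0.33])) 20.0417 [ 480.   -164.5   387.99]
```

View pics/s4c.png

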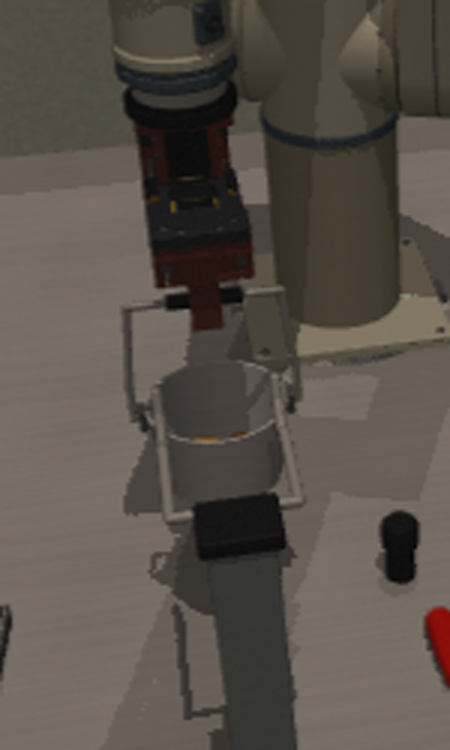

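View pics/t4c.png

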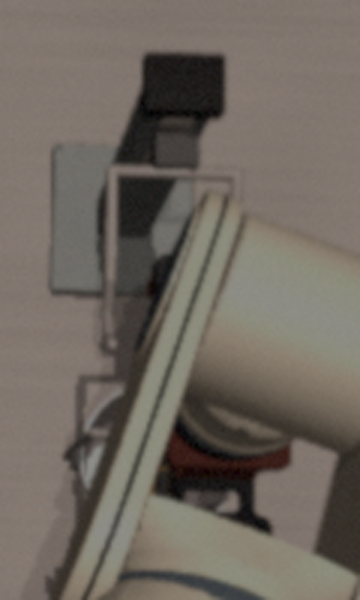

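The bar is level and square in front of the prongs. In the scene view its corners are at about (222,193) and (274,187), outside both prongs. Next I check the side clearance numerically.

```bash
python3 - <<'E'
from h import *
np.set_printoptions(precision=1,suppress=True)
f=lambda x,y:(180+(x+.5)/3-.5,90+(y+.5)/3-.5)
def px(q,x):
    o,d=ray("scene",q);return o+d*(x-o[0])/d[0]
L,R=px(f(127,309),480),px(f(284,291),480);print(L,R,(L+R)/2)
# prong tips on plane x=545
print(px((220+36.5/3-.5,205+46.5/3-.5),545),px((220+155.5/3-.5,205+34.5/3-.5),545))
# expected pixel of things
for P in([480,-220.5,327],[480,-108.5,327],[545,-122.5,298],[545,-206.5,298]):print(P,proj("scene",P))
E
```

```text
[ 480.  -220.6  325.5] [ 480.  -106.6  325.1] [ 480.  -163.6  325.3]
[ 545.  -207.7  296.4] [ 545.  -124.   293.7]
[480, -220.5, 327] [222.  192.1]
[480, -108.5, 327] [273.4 186. ]
[545, -122.5, 298] [271.9 214.3]
[545, -206.5, 298] [232.2 219.3]
```

```bash
python3 - <<'E'
from h import *
np.set_printoptions(precision=2,suppress=True)
r=down(-np.pi/2-0.005)
env.move_l([480,-165.3,388],rate=20) 
print(env.move_l([572.6,-165.3,388],rate=45,f_stop=4)); env.hold(0.8)
print(fz(15),env.read_state()['time_s'])
print(env.move_l([572.6,-165.3,348],rate=25,f_stop=3)); print(fz(8),env.read_state()['tool_pos'],env.read_state()['time_s'])
cv2.imwrite("pics/s5.png",viewer.camera("scene"));cv2.imwrite("pics/t5.png",viewer.camera("top"))
crop(cv2.imread("pics/s5.png"),190,130,310,310,4,"pics/s5c.png")
E
```

```text
False
(array([ 0.06,  0.02, -2.15]), array([0.4 , 0.65, 0.35])) 23.9
False
(array([-0.06,  0.07, -2.3 ]), array([0.47, 0.4 , 0.6 ])) [ 572.62 -165.31  348.08] 25.9167
```

View pics/s5c.png

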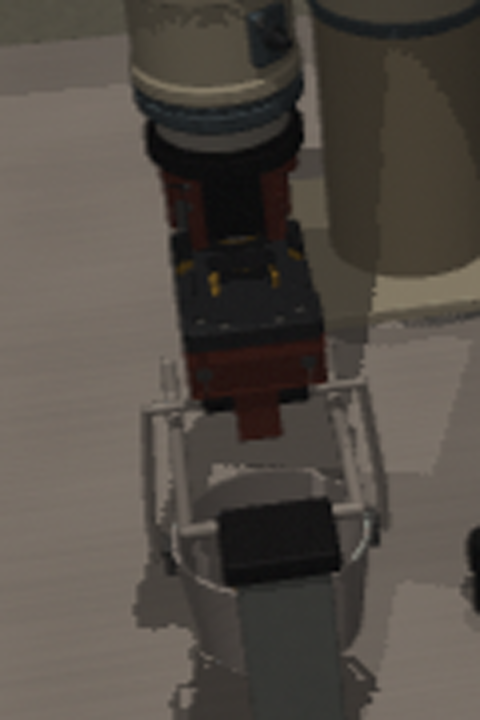

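View pics/t5.png

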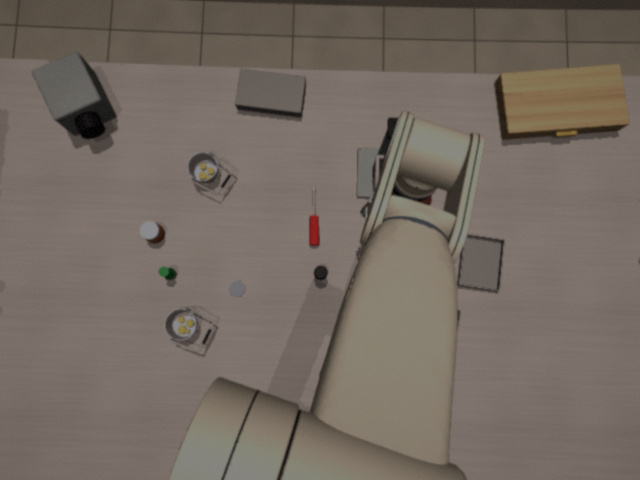

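The bar sits inside the V region: the prongs run inside both bail legs (crop x≈178/345 against legs at 148/375), and the bar is about 12 mm above the seat. Next I lower slowly and log the force.

```bash
python3 - <<'E'
from h import *
np.set_printoptions(precision=2,suppress=True)
for z in(342,338,335,332,328,324):
    r=env.move_l([572.6,-165.3,z],rate=8,f_stop=5); print(z,r,fz(10)[0],env.read_state()['time_s'])
    if r: break
E
```

```text
342 False [-0.08 -0.05 -2.22] 27.25
338 False [ 0.22  0.2  -2.68] 28.2333
335 False [-0.6  -0.34 -1.8 ] 29.0917
332 False [-0.74  0.17 -1.2 ] 29.95
328 False [-0.84 -0.15 -1.19] 30.9333
324 False [-0.61 -0.16 -0.67] 31.9167
```

The side force Fx ≈ −0.7 N shows the bar riding on the back slope of the V, so my x is slightly too deep. I ease towards −x until Fx vanishes.

```bash
python3 - <<'E'
from h import *
np.set_printoptions(precision=2,suppress=True)
for x in(571.4,570.2,569,):
    r=env.move_l([x,-165.3,324],rate=4,f_stop=5); m=fz(20)[0]; print(x,r,m,env.read_state()['time_s'])
    if r or m[0]>-.15: break
cv2.imwrite("pics/s6.png",viewer.camera("scene"))
crop(cv2.imread("pics/s6.png"),200,190,300,290,6,"pics/s6c.png")
E
```

```text
571.4 False [ 4.3  -0.03 -0.62] 33.0333
```

View pics/s6c.png

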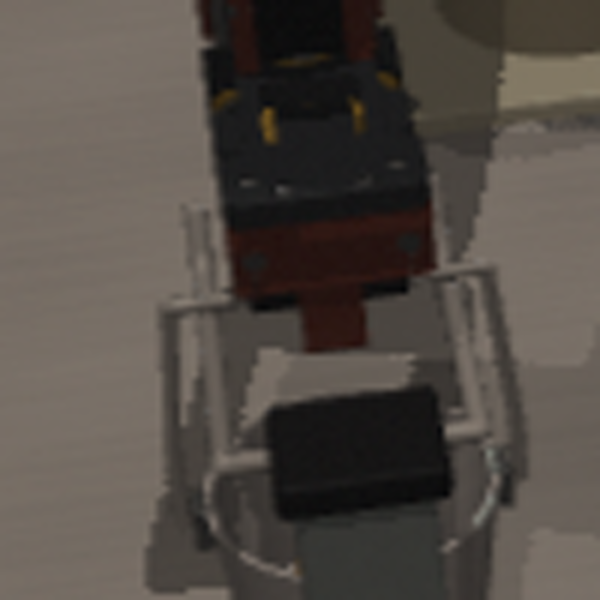

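A 1.2 mm move took Fx to +4.3 N, so the bar was already within 0.2 mm of the V bottom and now bears on the front slope. I go back to the null at x≈572.4.

```bash
python3 - <<'E'
from h import *
np.set_printoptions(precision=2,suppress=True)
env.move_l([572.4,-165.3,324],rate=4); print(fz(20)[0],env.read_state()['time_s'],env.read_state()['tool_pos'])
env.move_l([572.4,-165.3,322],rate=4); print(fz(30)[0],env.read_state()['time_s'],env.read_state()['tool_pos'])
E
```

```text
[-0.22 -0.02 -0.5 ] 34.15 [ 572.27 -165.23  323.92]
[-1.72  0.92 -0.3 ] 35.8 [ 572.36 -165.28  321.97]
```

```bash
python3 - <<'E'
from h import *
np.set_printoptions(precision=2,suppress=True)
env.move_l([572.3,-165.3,320],rate=3); 
for i in range(3): print(fz(15)[0],env.read_state()['time_s'],env.read_state()['tool_pos'])
E
```

```text
[-1.33  1.14 -0.29] 37.1167 [ 572.32 -165.31  320.01]
[-1.28  1.04 -0.05] 37.6167 [ 572.33 -165.32  320.03]
[-1.15  0.96 -0.17] 38.1167 [ 572.33 -165.31  320.03]
```

```bash
python3 - <<'E'
from h import *
np.set_printoptions(precision=2,suppress=True)
env.move_l([572.0,-165.05,320],rate=3); print(fz(20)[0],env.read_state()['tool_pos'])
env.move_l([572.0,-165.05,319],rate=3); print(fz(40)[0],env.read_state()['time_s'],env.read_state()['tool_pos'])
cv2.imwrite("pics/s7.png",viewer.camera("scene"))
crop(cv2.imread("pics/s7.png"),200,190,300,290,6,"pics/s7c.png")
E
```

```text
[ 0.96 -0.98 -0.42] [ 572.13 -165.17  320.1 ]
[ 2.69 -1.71 -0.12] 40.8833 [ 572.03 -165.05  319.02]
```

View pics/s7c.png

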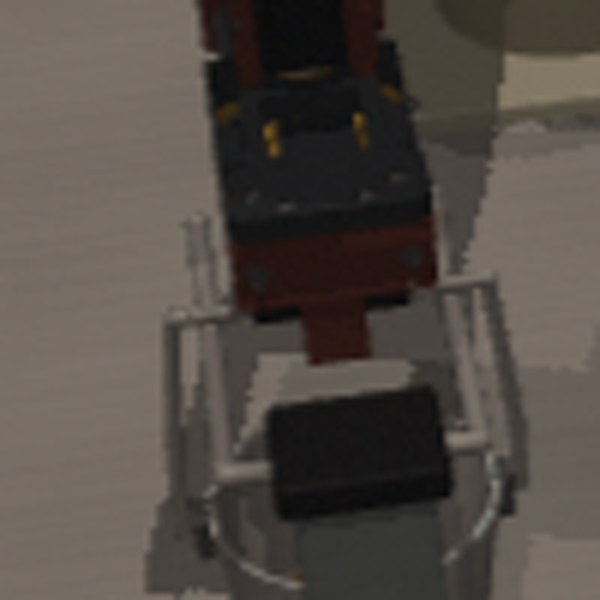

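```bash
python3 - <<'E'
from h import *
np.set_printoptions(precision=2,suppress=True)
env.move_l([572.2,-165.18,318.4],rate=3); print(fz(50)[0],env.read_state()['time_s'],env.read_state()['tool_pos'])
E
```

```text
[ 1.6  -0.46  0.08] 42.9667 [ 572.16 -165.16  318.39]
```

```bash
python3 - <<'E'
from h import *
np.set_printoptions(precision=2,suppress=True)
env.move_l([572.37,-165.24,318.6],rate=3); print(fz(40)[0],env.read_state()['time_s'],env.read_state()['tool_pos'])
E
```

```text
[-0.7   0.58 -0.02] 44.55 [ 572.3  -165.23  318.57]
```

Vertical force on the hand is about zero (−0.02 N) and the side forces are under 1 N, so the scale carries the pail. I release now.

```bash
python3 - <<'E'
from h import *
np.set_printoptions(precision=2,suppress=True)
cv2.imwrite("pics/s8.png",viewer.camera("scene"))
set_gripper(40); s=env.read_state();print(s['time_s'],s['width'],fz(20)[0])
cv2.imwrite("pics/s9.png",viewer.camera("scene"))
a=[cv2.resize(cv2.imread(f"pics/s{i}.png")[190:290,200:300],None,fx=4,fy=4,interpolation=cv2.INTER_CUBIC) for i in(8,9)]
cv2.imwrite("pics/s89.png",np.hstack(a))
E
```

```text
45.2417 39.842459307247715 [ 0.11 -0.02  0.1 ]
```

View pics/s89.png

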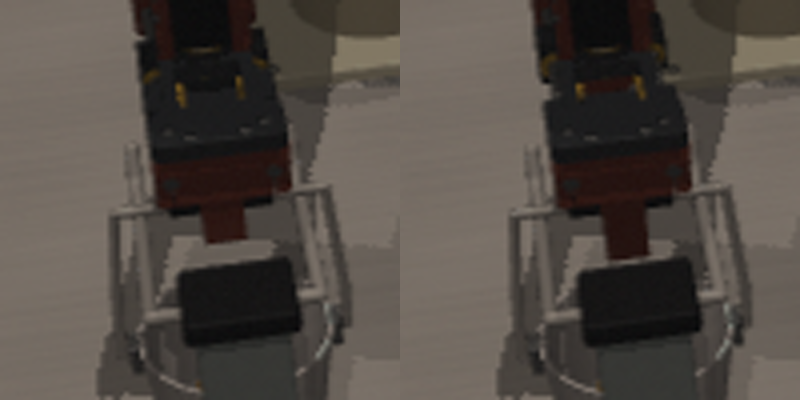

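No visible shift of bar, hook or pail on release: the corners stay at crop (115,212) and (328,187). Now I retract straight up.

```bash
python3 - <<'E'
from h import *
np.set_printoptions(precision=2,suppress=True)
print(env.move_l([572.3,-165.23,365],rate=35,f_stop=3),env.read_state()['tool_pos'])
env.move_l([572.3,-165.23,460],rate=80)
env.move_l([430,60,460],rate=180); env.hold(0.5)
print(env.read_state()['time_s'],fz(5)[0])
for n in("scene","top"): cv2.imwrite(f"pics/{n}10.png",viewer.camera(n))
env.hold(0.5);cv2.imwrite("pics/scene11.png",viewer.camera("scene"))
d=cv2.absdiff(cv2.imread("pics/scene11.png"),cv2.imread("pics/scene10.png"))[190:350,190:310].max(2); print("moved px",(d>40).sum())
crop(cv2.imread("pics/scene10.png"),200,190,300,290,6,"pics/s10c.png")
E
```

```text
False [ 572.22 -165.19  364.75]
50.9083 [ 0.37 -0.13  0.01]
moved px 0
```

View pics/s10c.png

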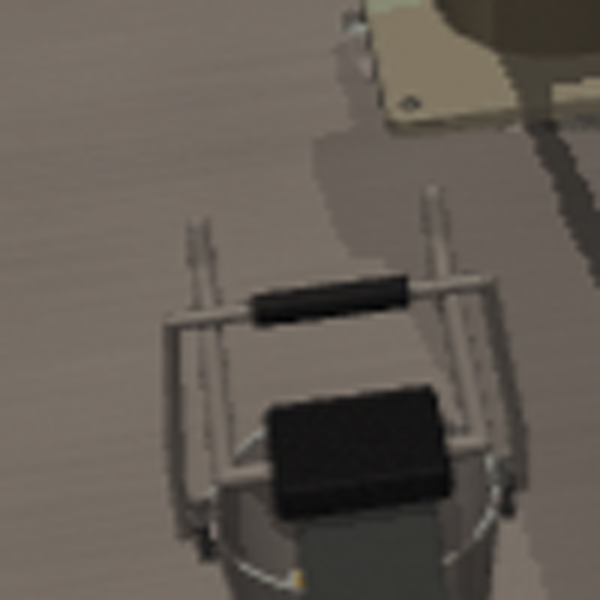

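View pics/top10.png

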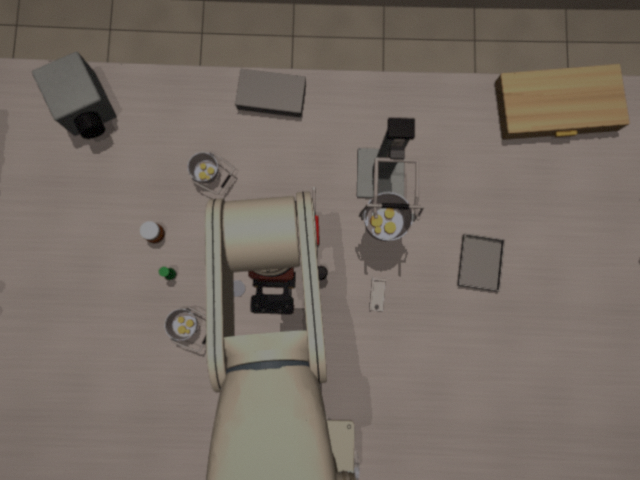

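The pail hangs still and level, with the bar across both prongs behind the tips (top view (390,207), scene crop (330,300)). The bystanders are at their old pixels and the arm is clear. I hand the job in.

```bash
python3 - <<'E'
from station import workorder
workorder.sign_off()
E
```

```text
the job is handed in; nothing more can be done
```

The pail is hanging in the scale's hook, and I handed the job in at about 51 s of the 72 s allowed. I gripped the roller on the largest pail, swung the bail upright on the worktop, lifted it and lowered it slowly into the V seats. I let go once the vertical force on the hand was about 0.

**Last checks:**
- **Weight:** the pail pulled about 2.3 N on the hand, so roughly 0.23 kg. The hook was lowered about 17 mm, which agrees with the spring.
- **Release:** the force on the hand was −0.02 N before letting go, and the no-load reading just after was +0.1 N. Pictures before and after show no visible movement of bar, hook or pail.
- **After backing away:** two pictures taken about half a second apart show no change around the hook. The bar lies across both prongs and the arm is clear. The bystanders I could see are where they were; the arm hid most of the screwdriver in the last top view.

**What disagreed:** while I was centring the bar in the V, one small move gave a side force on the hook of 4.3 N, which I backed off. Side forces stayed between about 0.2 and 2.7 N after that and were under 1 N at release. I saw no vertical jerk in the pictures or force readings.

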